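# Sort the sweet tubs by feel and shut the candy box

### The arm

A 7-joint arm with a two-finger parallel gripper is mounted at the origin on the work surface. World frame = base frame: x ahead of the robot, y to its left, z up, the work surface at z = 0. Lengths are in mm, angles in rad, forces in N, time in s.
With the tool pointing down it reaches from about 400 to 875 mm from the base axis. Payload 4.4 kg.
Tool frame: the origin (TCP) lies between the finger pads; the fingertips stand 17 mm ahead of it and the grasp point (between the pads) lies 2 mm behind it; z points along the fingers, y is the line along which they close (so a half turn about z gives the same grasp; the last joint's range is limited). The gripper opens to 85 mm and grips with 20 to 120 N. Pads are 22 mm wide; open, the fingers measure 114 mm over their backs; the gripper's body (76 mm by 85 mm) begins 54 mm behind the grasp point. The pads swing forward as they close: fully open they stand 13 mm farther back than shut.
Start: joints at [-1.215, 0.628, 0.038, 1.517, -0.027, 0.996, -0.02], TCP at [266.091, 593.055, 222.813] pointing down, gripper open.
Joint ranges: [-3.06, 3.06], [-0.37, 2.12], [-1.25, 1.32], [0.18, 2.47], [-1.1, 4.24], [0.23, 1.98], [-2.94, 2.94]. Speed limits (rad/s): [2.57, 2.57, 3.14, 3.14, 3.14, 3.14, 3.14].

### API

Orientations are given as [roll, pitch, yaw] about the fixed x, y, z axes, in that order (R = Rz(yaw) Ry(pitch) Rx(roll)).
In Python, from cell import sensors, get_image, ctrl gives the robot as it stands.
- The arm moves only by the tool send_rows, never from a script. Its argument "series" is a list of rows, each a list of 3 entries, a list of its own where there are three numbers: the finger opening in mm, from 0 to 85.4, then the shift along the world's x, y, z in units of 60 mm (1.0 is 60 mm), then the turn, a rotation vector about the world's x, y, z in units of 5 degrees (1.0 is 5 degrees). A call has 1 to 8 rows; each row shifts and turns the commanded pose from where the row before left it; what a row does not reach is not made up. A row lasts 1/8 s, in which the tool goes at most 62.5 mm and 10.7 degrees, less where a joint would pass 70% of its speed; a pose out of reach is approached as far as the arm can. A call is refused whole if a number of a shift passes 1 or a number of a turn 1, either way. A call with a gripper value outside its range is refused whole. The fingers move at their own pace and stop on an object; the grip force is fixed at half the most. Time passes only in rows, so rows that do not move let the fingers close. It gives the time, the measured TCP pose, the force, the opening and the grip force at its end, in the units of the state.
- sensors.read_state(): the state, without advancing time (a new reading comes with each control period).
- get_image(name): name is "scene" or "top" or "wrist"; returns a dict with "img" (480x640x3 uint8, red, green, blue), "depth" (480x640 float32, mm along the optical axis (not along the pixel's ray), 0 where there is no reading), "vfov" (degrees; the focal length in pixels is half the picture's height over the tangent of half this angle, whatever the lens; pixels are square), "cx", "cy" (the principal point, pixels), "world_to_cam" (4x4, takes a point from world to camera coordinates). Camera axes: x right, y down, z forward; pixel columns grow to the right and rows downward; lengths in mm; the calibration is good to about 2 mm. The wrist camera is an equidistant fisheye: a pixel r from the principal point sees the ray r / f radians off the axis. A picture is of the moment at which its call begins.
- ctrl.finish_job(): hands the job in; it is judged then, once.
The state is a dict: "clock": time; "qpos": joint angles; "qd": joint speeds; "tau": joint torques, N m; "eef_pos": TCP position; "tool_rot": TCP orientation; "force": force on the tool from outside, world axes, zero at the start; "torque": the same for the moment, N m; "width": finger opening in mm; "gripper_force": force on a finger pad.
Only numpy, scipy, OpenCV 4.12 (cv2) and the standard library are available. Lean on these libraries where they do the work, as an engineer would, in place of code of your own. Each camera call takes 0.05 s, during which the arm holds its last target. There are 200 camera calls.

### The job

The guests have gone: of the look-alike sweet tubs left about the table with their flip caps up, some are still full and some are empty, which you can only tell by their weight. Press each tub's cap fully shut before you lift it, then set the full ones upright in the candy box and the empty ones upright on the aluminium tray for refilling (set them down, do not drop them), and finish with the box's lid fully closed. Leave the saucers, the toothpick holder and the sealed canister where they are.

Things in the scene. Friction and masses are not known exactly. Their poses are not given: they have to be found in the camera images.
- tub_A: One of up to five look-alike opaque green sweet tubs with a cream band and a white flip cap (some may be absent), 62 mm diameter, 80 mm high with the cap shut. Origin: centre of the underside, z up; the cap's hinge is on the tub's +x side. Either full (about 250 g in all) or empty (about 70 g), which shows only in its weight.
- flap_A (a joint): Flip cap of tub_A, a white disc 55 mm across, 6 mm thick: 0 = fully shut, 1.3 to 1.9 rad = standing open at the start (most 1.95). Hinge axis parallel to the tub's y, 28.5 mm out on +x, 74 mm up; free edge 56 mm from the hinge. Moves very easily, stays where it is left.
- tub_B: One of up to five look-alike opaque green sweet tubs with a cream band and a white flip cap (some may be absent), 62 mm diameter, 80 mm high with the cap shut. Origin: centre of the underside, z up; the cap's hinge is on the tub's +x side. Either full (about 250 g in all) or empty (about 70 g), which shows only in its weight.
- flap_B (a joint): Flip cap of tub_B, a white disc 55 mm across, 6 mm thick: 0 = fully shut, 1.3 to 1.9 rad = standing open at the start (most 1.95). Hinge axis parallel to the tub's y, 28.5 mm out on +x, 74 mm up; free edge 56 mm from the hinge. Moves very easily, stays where it is left.
- tub_C: One of up to five look-alike opaque green sweet tubs with a cream band and a white flip cap (some may be absent), 62 mm diameter, 80 mm high with the cap shut. Origin: centre of the underside, z up; the cap's hinge is on the tub's +x side. Either full (about 250 g in all) or empty (about 70 g), which shows only in its weight.
- flap_C (a joint): Flip cap of tub_C, a white disc 55 mm across, 6 mm thick: 0 = fully shut, 1.3 to 1.9 rad = standing open at the start (most 1.95). Hinge axis parallel to the tub's y, 28.5 mm out on +x, 74 mm up; free edge 56 mm from the hinge. Moves very easily, stays where it is left.
- tub_D: One of up to five look-alike opaque green sweet tubs with a cream band and a white flip cap (some may be absent), 62 mm diameter, 80 mm high with the cap shut. Origin: centre of the underside, z up; the cap's hinge is on the tub's +x side. Either full (about 250 g in all) or empty (about 70 g), which shows only in its weight.
- flap_D (a joint): Flip cap of tub_D, a white disc 55 mm across, 6 mm thick: 0 = fully shut, 1.3 to 1.9 rad = standing open at the start (most 1.95). Hinge axis parallel to the tub's y, 28.5 mm out on +x, 74 mm up; free edge 56 mm from the hinge. Moves very easily, stays where it is left.
- tub_E: One of up to five look-alike opaque green sweet tubs with a cream band and a white flip cap (some may be absent), 62 mm diameter, 80 mm high with the cap shut. Origin: centre of the underside, z up; the cap's hinge is on the tub's +x side. Either full (about 250 g in all) or empty (about 70 g), which shows only in its weight.
- flap_E (a joint): Flip cap of tub_E, a white disc 55 mm across, 6 mm thick: 0 = fully shut, 1.3 to 1.9 rad = standing open at the start (most 1.95). Hinge axis parallel to the tub's y, 28.5 mm out on +x, 74 mm up; free edge 56 mm from the hinge. Moves very easily, stays where it is left.
- candy_box: Red lacquered candy box with gilt lines, fixed, 132 (its x) by 250 (its y) by 98 mm high, walls, floor and partition 7 mm thick. The partition at its y = 0 makes two compartments 118 (x) by 114 mm (y), 91 mm deep, centred at its y = +61 and -61 mm. Origin: centre of the underside. Its -x side faces the robot; the lid is hinged on the +x rim.
- box_lid (a joint): Hinge of the candy box's flat lid (132 by 250 mm, 9 mm thick): 0 = fully shut on the rim, 1.6 to 1.85 rad = standing open at the start; the most is 1.9. Stiff hinge: the lid stays where it is left and takes up to about 4 N at its free edge to move.
- lid_hinge (a point): Middle of the lid's hinge line: on the box's +x rim, 66 mm from the box's origin along its x, 98 mm up. The hinge line runs along the box's y.
- lid_edge (a point): Middle of the lid's free edge, on its outer (upper when shut) face, 132 mm from the hinge line. A small brass finger lip sticks out 7 mm beyond it. When open it is some 230 mm above the table; moves with the lid.
- tray: Flat aluminium tray, fixed, 290 mm (its x) by 200 mm (its y), floor 3 mm thick, rim 16 mm high. Origin: centre of the underside.
- saucer_1: Blue ceramic saucer, empty, 116 mm diameter, 20 mm high. Origin: centre of the underside. To be left alone.
- saucer_2: White ceramic saucer, empty, 116 mm diameter, 20 mm high. Origin: centre of the underside. To be left alone.
- toothpick_holder: Bamboo toothpick holder, 48 mm diameter, 65 mm high (74 mm with the toothpicks). Origin: centre of the underside. To be left alone.
- canister: Round pale plastic canister with a press-button lid, sealed shut, 106 mm diameter, 126 mm high. Origin: centre of the underside. To be left alone.

How it is judged (in metres and radians):
At the end, for the whole second after the job is handed in: Every full tub stands inside the candy box and every empty one inside the rim of the tray, upright (within 7 degrees), at rest and released, each cap shut (within 0.10 rad); the candy box's lid is shut (within 0.05 rad) (((x of tub_A in the frame of candy_box between -0.066 and 0.066 m and y of tub_A in the frame of candy_box between -0.125 and 0.125 m and z of tub_A in the frame of candy_box below 0.022 m and contact force between tub_A and candy_box above 1.4 N) or (x of tub_A in the frame of tray between -0.145 and 0.145 m and y of tub_A in the frame of tray between -0.1 and 0.1 m and z of tub_A in the frame of tray below 0.015 m and contact force between tub_A and tray below 1.4 N)) and angle between each of tub_A, tub_B, tub_C, tub_D, tub_E's own z axis and vertical below 0.12 rad and linear speed of each of tub_A, tub_B, tub_C, tub_D, tub_E below 0.03 m/s and value of joint each of flap_A, flap_B, flap_C, flap_D, flap_E below 0.1 rad and ((x of tub_B in the frame of candy_box between -0.066 and 0.066 m and y of tub_B in the frame of candy_box between -0.125 and 0.125 m and z of tub_B in the frame of candy_box below 0.022 m and contact force between tub_B and candy_box above 1.4 N) or (x of tub_B in the frame of tray between -0.145 and 0.145 m and y of tub_B in the frame of tray between -0.1 and 0.1 m and z of tub_B in the frame of tray below 0.015 m and contact force between tub_B and tray below 1.4 N)) and ((x of tub_C in the frame of candy_box between -0.066 and 0.066 m and y of tub_C in the frame of candy_box between -0.125 and 0.125 m and z of tub_C in the frame of candy_box below 0.022 m and contact force between tub_C and candy_box above 1.4 N) or (x of tub_C in the frame of tray between -0.145 and 0.145 m and y of tub_C in the frame of tray between -0.1 and 0.1 m and z of tub_C in the frame of tray below 0.015 m and contact force between tub_C and tray below 1.4 N)) and ((x of tub_D in the frame of candy_box between -0.066 and 0.066 m and y of tub_D in the frame of candy_box between -0.125 and 0.125 m and z of tub_D in the frame of candy_box below 0.022 m and contact force between tub_D and candy_box above 1.4 N) or (x of tub_D in the frame of tray between -0.145 and 0.145 m and y of tub_D in the frame of tray between -0.1 and 0.1 m and z of tub_D in the frame of tray below 0.015 m and contact force between tub_D and tray below 1.4 N)) and ((x of tub_E in the frame of candy_box between -0.066 and 0.066 m and y of tub_E in the frame of candy_box between -0.125 and 0.125 m and z of tub_E in the frame of candy_box below 0.022 m and contact force between tub_E and candy_box above 1.4 N) or (x of tub_E in the frame of tray between -0.145 and 0.145 m and y of tub_E in the frame of tray between -0.1 and 0.1 m and z of tub_E in the frame of tray below 0.015 m and contact force between tub_E and tray below 1.4 N)) and value of joint box_lid below 0.05 rad); the robot touches nothing.
It fails at once if a tub is lifted (more than 45 mm) while its cap is not shut ((height (world z) of tub_A above 0.045 m and value of joint flap_A above 0.25 rad) or (height (world z) of tub_B above 0.045 m and value of joint flap_B above 0.25 rad) or (height (world z) of tub_C above 0.045 m and value of joint flap_C above 0.25 rad) or (height (world z) of tub_D above 0.045 m and value of joint flap_D above 0.25 rad) or (height (world z) of tub_E above 0.045 m and value of joint flap_E above 0.25 rad)).
It fails at once if a tub is dropped from more than about 60 mm ((height (world z) of tub_A above 0.05 m and contact force between the fingers and tub_A below 0.05 N and linear speed of tub_A above 0.5 m/s) or (height (world z) of tub_B above 0.05 m and contact force between the fingers and tub_B below 0.05 N and linear speed of tub_B above 0.5 m/s) or (height (world z) of tub_C above 0.05 m and contact force between the fingers and tub_C below 0.05 N and linear speed of tub_C above 0.5 m/s) or (height (world z) of tub_D above 0.05 m and contact force between the fingers and tub_D below 0.05 N and linear speed of tub_D above 0.5 m/s) or (height (world z) of tub_E above 0.05 m and contact force between the fingers and tub_E below 0.05 N and linear speed of tub_E above 0.5 m/s)).
It fails at once if a saucer, the toothpick holder or the canister is shifted by more than 40 mm or tipped over (distance of any of saucer_1, saucer_2, toothpick_holder, canister from where it was at the start of the episode above 0.04 m or angle between any of saucer_1, saucer_2, toothpick_holder, canister's own z axis and vertical above 0.5 rad).
Of tub_A, tub_B, tub_C, tub_D, tub_E only 3 to 4 are there at a start; the rules pass over those that are not, and their reading is None.
At some moment in a run one of tub_A, tub_B, tub_C, tub_D, tub_E may be knocked a few centimetres aside while the robot is not near it.
It also fails if it takes over 210 s, if anything falls off the work surface, if the arm or the gripper's body presses on something with over 40 N, if the wrist force passes 120 N, or if a joint passes its speed limit or range.

## Working session

There is one attempt and no reset: what is moved stays moved. The work goes in short steps, Python scripts to look and compute and a tool call to move; the robot and the scene stay as the last step left them, time stands still between calls to the robot, and variables do not carry over. Pictures are saved under pics/ and viewed, at most 14 in all, crops included, and the job is handed in when it is done.

Besides the shell and the picture viewer there is one more tool, called after "Request:" as a command line: name --argument value ..., lists and objects as JSON in quotes. send_rows: Moves the arm, as the interface text tells. Its arguments: {"type":"object","properties":{"series":{"type":"array"}},"required":["series"]}

```bash
mkdir -p pics
cat > h.py <<'E'
import numpy as np, cv2
from cell import sensors, get_image, ctrl
def pts(d):
    h,w=d["depth"].shape; f=h/2/np.tan(np.radians(d["vfov"])/2)
    v,u=np.mgrid[:h,:w]; z=d["depth"].astype(float)
    c=np.stack([(u-d["cx"])/f*z,(v-d["cy"])/f*z,z],-1)
    T=np.linalg.inv(d["world_to_cam"]); P=c@T[:3,:3].T+T[:3,3]; P[z==0]=np.nan
    return P
def save(n,d): cv2.imwrite("pics/"+n+".png",d["img"][:,:,::-1])
E
python3 - <<'E'
from h import *
for n in ("top","scene"):
    d=get_image(n); save(n+"0",d); np.save(n+"0.npy",pts(d))
    T=np.linalg.inv(d["world_to_cam"]); print(n,T.round(2).tolist(),d["vfov"],d["cx"],d["cy"])
print(sensors.read_state())
E
```

```text
top [[-0.01, -0.98, 0.21, 393.55], [-1.0, 0.01, -0.0, 3.54], [0.0, -0.21, -0.98, 1071.96], [0.0, 0.0, 0.0, 1.0]] 52.21301420973991 321.3626556268507 227.5714221203136
scene [[0.81, 0.32, -0.49, 1236.24], [0.59, -0.43, 0.68, -907.11], [0.0, -0.84, -0.54, 777.89], [0.0, 0.0, 0.0, 1.0]] 45.67899150594375 316.0646250716501 240.96799443840737
{'clock': 0.1, 'qpos': array([-1.21479691,  0.62926299,  0.03842635,  1.51824539, -0.02701265,
        0.99628673, -0.01998736]), 'qd': array([ 0.00133075, -0.00079239,  0.00086325, -0.00308067,  0.00050048,
        0.00074572,  0.00021639]), 'tau': array([ 2.49653807e-03, -5.64534760e+01,  1.23028904e+00, -1.93975514e+01,
        1.12956448e-02,  5.41889953e-03, -1.39068213e-06]), 'eef_pos': array([265.84132572, 592.53882459, 221.98187276]), 'tool_rot': array([-3.13990725e+00, -4.59014041e-06,  2.71981439e+00]), 'force': array([ 0.55982745, -0.65994123,  0.26327501]), 'torque': array([-0.0148193 , -0.00116216, -0.01536654]), 'gripper_force': 0.0, 'width': 85.65316047768978}
```

View pics/top0.png

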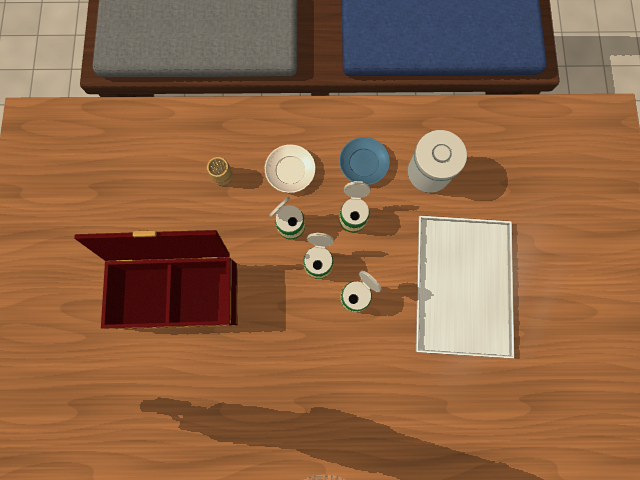

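View pics/scene0.png

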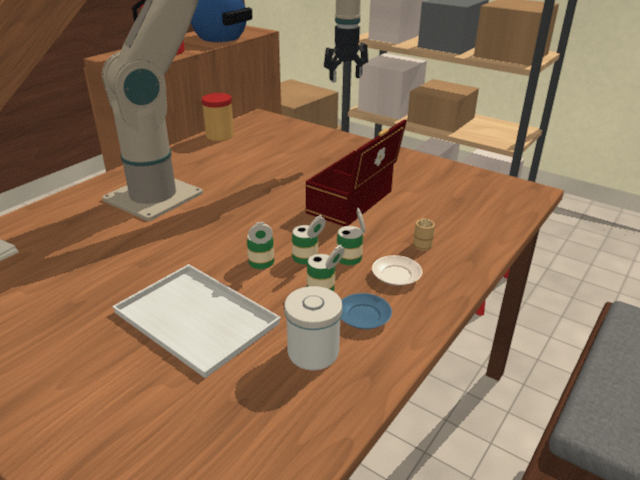

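The top view shows four open tubs at about px (290,220), (354,213), (318,262) and (356,296). The box is at left (105-235, 260-325) with its lid up, and the tray is at right (418-513, 217-357). The holder, saucers and canister are along the far row. The scene view agrees.

```bash
cat > loc.py <<'E'
from h import *
from scipy.optimize import least_squares
def tubs(Ps, seeds, rad=75):
    P=np.concatenate([p.reshape(-1,3) for p in Ps]); P=P[~np.isnan(P).any(1)]
    out=[]
    for s in seeds:
        c=np.array(s,float)
        for _ in range(4):
            Q=P[(np.hypot(*(P[:,:2]-c).T)<42)&(P[:,2]>12)&(P[:,2]<66)]
            r=least_squares(lambda c:np.hypot(*(Q[:,:2]-c).T)-31,c,loss="soft_l1",f_scale=2); c=r.x
        K=P[(np.hypot(*(P[:,:2]-c).T)<rad)&(P[:,2]>86)&(P[:,2]<140)]
        n=len(K); m=K.mean(0) if n else np.zeros(3)
        top=P[(np.hypot(*(P[:,:2]-c).T)<22)&(P[:,2]>66)&(P[:,2]<86)][:,2]
        out.append(c)
        print("tub",c.round(1),"n",len(Q),"rms",np.abs(r.fun).mean().round(2),"top",np.median(top).round(1),"| cap n",n,m.round(1),"yaw",np.degrees(np.arctan2(*(m[:2]-c)[::-1])).round(1), "zmax",K[:,2].max().round(1) if n else 0)
    return out
E
python3 - <<'E'
from loc import *
T=np.load("top0.npy");S=np.load("scene0.npy")
seeds=[T[v,u,:2] for u,v in ((287,222),(350,218),(316,266),(352,298))]
print(np.round(seeds)); tubs([T,S],seeds)
for n,(u,v) in dict(boxTLrim=(106,263),boxBL=(104,325),boxBR=(232,322),boxTR=(231,262),part=(168,295),lidTL=(78,237),lidTR=(216,233),lip=(145,234),trTL=(420,219),trTR=(510,222),trBL=(418,354),trBR=(512,355),trc=(465,290),hold=(218,163),s2=(290,168),s1=(365,160),can=(442,150)).items(): print(n,T[v,u].round(0))
# box rim: z 92..104
P=np.concatenate([T.reshape(-1,3),S.reshape(-1,3)]);P=P[~np.isnan(P).any(1)]
B=P[(P[:,2]>93)&(P[:,2]<101)&(P[:,1]>120)&(P[:,0]<700)&(P[:,0]>300)]
B=B[(B[:,1]<600)]
print(len(B),cv2.minAreaRect(B[:,:2].astype(np.float32)),np.percentile(B[:,:2],[1,99],axis=0))
L=P[(P[:,2]>110)&(P[:,2]<300)&(P[:,1]>120)&(P[:,1]<560)&(P[:,0]>400)&(P[:,0]<720)]
print(len(L),np.percentile(L,[1,50,99],axis=0).round(0)); 
R=P[(P[:,2]>9)&(P[:,2]<22)&(P[:,1]<-110)&(P[:,1]>-450)&(P[:,0]<540)]
print(len(R),cv2.minAreaRect(R[:,:2].astype(np.float32)),np.percentile(R[:,:2],[1,99],axis=0))
E
```

```text
[[622.  71.]
 [629. -61.]
 [529.  11.]
 [463. -61.]]
tub [630.8  68.7] n 584 rms 1.39 top 74.7 | cap n 321 [622.   54.4 113.7] yaw -121.3 zmax 136.2
tub [645.5 -69.3] n 653 rms 1.29 top 74.7 | cap n 537 [685.4 -75.6 109.5] yaw -8.9 zmax 133.2
tub [542.6   9.2] n 584 rms 1.49 top 74.6 | cap n 496 [581.1   0.8 109.8] yaw -12.3 zmax 134.7
tub [470.  -68.9] n 608 rms 1.47 top 74.5 | cap n 575 [496.3 -95.5 110.4] yaw -45.4 zmax 136.6
boxTLrim [535. 431.  97.]
boxBL [413. 425.  97.]
boxBR [418. 182.  60.]
boxTR [537. 184.  83.]
part [471. 306.  88.]
lidTL [563. 427. 227.]
lidTR [568. 185. 227.]
lip [566. 307. 235.]
trTL [ 639. -219.   18.]
trTR [ 630. -418.   18.]
trBL [ 349. -204.   -1.]
trBR [ 346. -396.   19.]
trc [ 483. -312.    2.]
hold [768. 229.  33.]
s2 [765.  70.   1.]
s1 [ 781. -102.    7.]
can [ 758. -249.  127.]
1817 ((481.87530517578125, 306.9456787109375), (144.93258666992188, 257.36871337890625), 1.571819543838501) [[409.15874891 181.95401051]
 [551.85630443 432.84253565]]
5422 [[544. 185. 112.]
 [560. 301. 184.]
 [575. 431. 235.]]
1909 ((214.5087890625, -311.78167724609375), (655.6181030273438, 223.7966766357422), 1.6787179708480835) [[ -84.8517812  -420.22618873]
 [ 537.01909423 -197.59615825]]
```

Run:
```python
from loc import *
T=np.load("top0.npy");S=np.load("scene0.npy")
tubs([T,S],[(630.8,68.7),(645.5,-69.3)],54)
for X in (T,S):
    P=X.reshape(-1,3);P=P[~np.isnan(P).any(1)]
    L=P[(P[:,2]>125)&(P[:,2]<222)&(P[:,1]>190)&(P[:,1]<425)&(P[:,0]>500)&(P[:,0]<620)]
    m=L.mean(0);n=np.linalg.svd(L-m,full_matrices=0)[2][2]; print("lid",m.round(1),n.round(3),"x at z=98,230",[(m[0]-(z-m[2])*n[2]/n[0]).round(1) for z in (98,230)],"yaw",np.degrees(np.arctan(n[1]/n[0])).round(2), L[:,1].min(),L[:,1].max())
    R=P[(P[:,2]>95)&(P[:,2]<101)&(P[:,1]>150)&(P[:,1]<450)&(P[:,0]>380)&(P[:,0]<530)]
    print("rim",np.percentile(R,[1,99],axis=0).round(1).tolist())
```

```text
tub [630.8  68.7] n 584 rms 1.39 top 74.7 | cap n 186 [649.5  80.1 117. ] yaw 31.3 zmax 136.2
tub [645.5 -69.3] n 653 rms 1.29 top 74.7 | cap n 536 [685.4 -75.5 109.5] yaw -8.9 zmax 133.2
lid [554.9 307.8 175.9] [-0.987 -0.022  0.158] x at z=98,230 [np.float64(542.4), np.float64(563.6)] yaw 1.28 190.03359803260247 424.96054629775733
rim [[409.1, 181.8, 95.2], [527.2, 433.1, 100.7]]
lid [565.9 298.4 174.7] [-0.988 -0.018  0.155] x at z=98,230 [np.float64(553.8), np.float64(574.6)] yaw 1.07 190.0786206695485 424.9146914033371
rim [[409.0, 181.9, 95.0], [528.3, 425.1, 100.9]]
```

Request:
send_rows --series '[[0,[0,0,0.8],[0,0,1]],[0,[0,0,0.8],[0,0,1]],[0,[0.65,-0.733,0],[0,0,1]],[0,[0.65,-0.733,0],[0,0,1]],[0,[0.65,-0.733,0],[0,0,1]],[0,[0.65,-0.733,0],[0,0,0]],[0,[0.65,-0.733,0],[0,0,0]],[0,[0.65,-0.733,0],[0,0,0]]]'

```text
clock: 1.1
eef_pos: [501.0, 327.5, 318.5]
tool_rot: [-3.141, -0.001, -3.127]
force: [0.7, 0.1, -0.5]
width: 0.2
gripper_force: 0.0
```

Request:
send_rows --series '[[0,[0.65,-0.733,0],[0,0,0]],[0,[0.65,-0.733,0],[0,0,0]],[0,[0.65,-0.733,0],[0,0,0]],[0,[0.65,-0.733,0],[0,0,0]],[0,[0.65,-0.733,0],[0,0,0]],[0,[0,0,-0.8],[0,0,0]],[0,[0,0,-0.8],[0,0,0]],[0,[0,0,0],[0,0,0]]]'

```text
clock: 2.1
eef_pos: [691.8, 108.7, 218.1]
tool_rot: [-3.14, -0.01, -3.127]
force: [0.2, 0.5, -0.7]
width: 0.2
gripper_force: 0.0
```

Request:
send_rows --series '[[0,[0,0,-0.8],[0,0,0]],[0,[0,0,-0.75],[0,0,0]],[0,[-0.35,-0.23,0],[0,0,0]],[0,[-0.35,-0.23,0],[0,0,0]],[0,[-0.35,-0.23,0],[0,0,0]],[0,[-0.05,-0.02,-0.3],[0,0,0]],[0,[0,0,-0.17],[0,0,0]],[0,[0,0,0],[0,0,0]]]'

```text
clock: 3.1
eef_pos: [629.8, 67.2, 102.0]
tool_rot: [3.141, 0.001, -3.127]
force: [0.0, -0.6, -0.1]
width: 0.1
gripper_force: 0.0
```

Request:
send_rows --series '[[0,[0,0,-0.1],[0,0,0]],[0,[0,0,-0.05],[0,0,0]],[0,[0,0,0],[0,0,0]]]'

```text
clock: 3.48
eef_pos: [629.0, 66.8, 92.4]
tool_rot: [-3.142, -0.001, -3.127]
force: [0.3, -0.4, -0.7]
width: 0.4
gripper_force: 0.0
```

Run:
```python
from loc import *
d=get_image("scene");cv2.imwrite("pics/s1.png",cv2.resize(d["img"][180:320,220:440,::-1],None,fx=3,fy=3))
```

```text
(no output)
```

View pics/s1.png

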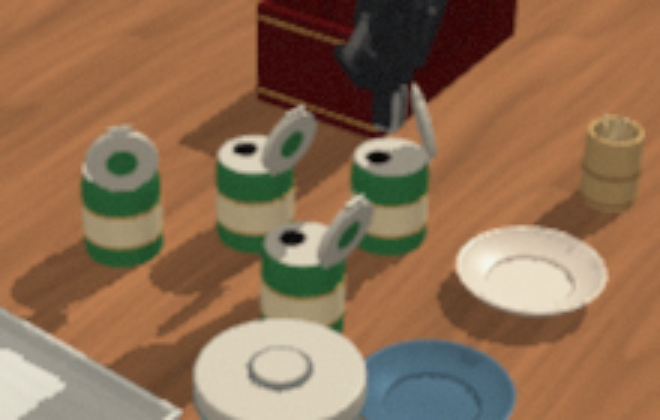

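Run:
```python
from loc import *
print(sensors.read_state()["eef_pos"])
for n in ("scene","top"):
    d=get_image(n); W=d["world_to_cam"]; f=240/np.tan(np.radians(d["vfov"])/2)
    for p in ((629,66.8,75),(629,66.8,92),(630.8,68.7,74),(630.8,68.7,0)):
        c=W[:3,:3]@p+W[:3,3]; print(n,p,(c[:2]/c[2]*f+[d["cx"],d["cy"]]).round(1))
    X=pts(d)
    if n=="scene":
        for v in range(180,228,5): print(v,X[v,345:360:4].round(0).tolist())
    save("x"+n,d)
```

```text
[629.11164462  66.73693265  92.56098919]
scene (629, 66.8, 75) [348.6 231.5]
scene (629, 66.8, 92) [348.8 225.3]
scene (630.8, 68.7, 74) [349.6 231.7]
scene (630.8, 68.7, 0) [348.6 257.7]
180 [[636.0, 32.0, 226.0], [638.0, 45.0, 221.0], [640.0, 59.0, 216.0], [641.0, 75.0, 210.0]]
185 [[637.0, 32.0, 214.0], [641.0, 41.0, 211.0], [646.0, 51.0, 209.0], [640.0, 78.0, 196.0]]
190 [[639.0, 29.0, 204.0], [641.0, 43.0, 198.0], [648.0, 48.0, 198.0], [644.0, 72.0, 187.0]]
195 [[634.0, 38.0, 186.0], [640.0, 45.0, 185.0], [646.0, 51.0, 184.0], [648.0, 67.0, 178.0]]
200 [[644.0, 23.0, 183.0], [635.0, 54.0, 166.0], [645.0, 55.0, 170.0], [641.0, 79.0, 158.0]]
205 [[642.0, 26.0, 169.0], [635.0, 55.0, 153.0], [642.0, 61.0, 153.0], [643.0, 75.0, 147.0]]
210 [[625.0, 54.0, 138.0], [641.0, 46.0, 146.0], [642.0, 61.0, 140.0], [634.0, 92.0, 123.0]]
215 [[626.0, 54.0, 125.0], [636.0, 55.0, 128.0], [640.0, 65.0, 124.0], [545.0, 241.0, 10.0]]
220 [[624.0, 57.0, 109.0], [637.0, 53.0, 116.0], [641.0, 64.0, 112.0], [550.0, 235.0, -1.0]]
225 [[541.0, 189.0, 3.0], [547.0, 199.0, 0.0], [555.0, 206.0, -1.0], [565.0, 211.0, 1.0]]
top (629, 66.8, 75) [289.  218.5]
top (629, 66.8, 92) [288.4 216.6]
top (630.8, 68.7, 74) [288.1 217.8]
top (630.8, 68.7, 0) [290.2 225.4]
```

View pics/xtop.png

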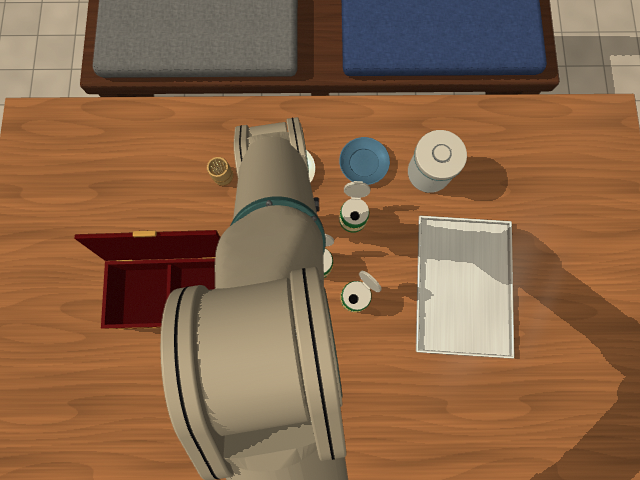

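The fingers hang above the cap: the tip is at z≈105 for a TCP reading of 92, so the real tip is about 13 mm above the reported TCP, not 17 below. The cap was missed. I'll redo the sweep lower and calibrate by touch.

Request:
send_rows --series '[[0,[0,0,0.9],[0,0,0]],[0,[0.5,0.33,0.1],[0,0,0]],[0,[0.55,0.37,0],[0,0,0]],[0,[0,0,-0.5],[0,0,0]],[0,[0,0,-0.45],[0,0,0]],[0,[-0.35,-0.23,0],[0,0,0]],[0,[-0.35,-0.23,0],[0,0,0]],[0,[-0.35,-0.24,0],[0,0,0]]]'

```text
clock: 4.62
eef_pos: [628.6, 66.3, 95.6]
tool_rot: [3.142, 0.0, -3.127]
force: [-0.1, -0.3, 0.3]
width: 0.0
gripper_force: 0.0
```

Request:
send_rows --series '[[0,[-0.05,0,-0.2],[0,0,0]],[0,[0,0,-0.15],[0,0,0]],[0,[0,0,0],[0,0,0]],[0,[0,0,0],[0,0,0]]]'

```text
clock: 5.12
eef_pos: [626.7, 67.3, 74.4]
tool_rot: [3.141, 0.0, -3.126]
force: [0.4, -0.3, 0.6]
width: 0.1
gripper_force: 0.0
```

Request:
send_rows --series '[[0,[0,0,-0.05],[0,0,0]],[0,[0,0,-0.05],[0,0,0]],[0,[0,0,0],[0,0,0]],[0,[0,0,0],[0,0,0]]]'

```text
clock: 5.62
eef_pos: [626.9, 66.9, 71.2]
tool_rot: [3.141, 0.002, -3.127]
force: [-5.2, 0.2, 16.1]
width: 0.1
gripper_force: 8.0
```

Run:
```python
from loc import *
print(sensors.read_state()["force"],sensors.read_state()["torque"])
d=get_image("scene");cv2.imwrite("pics/s2.png",cv2.resize(d["img"][160:300,220:440,::-1],None,fx=3,fy=3))
```

```text
[-5.21440447  0.23090683 16.0911118 ] [ 0.02100807  0.8906329  -0.01458426]
```

View pics/s2.png

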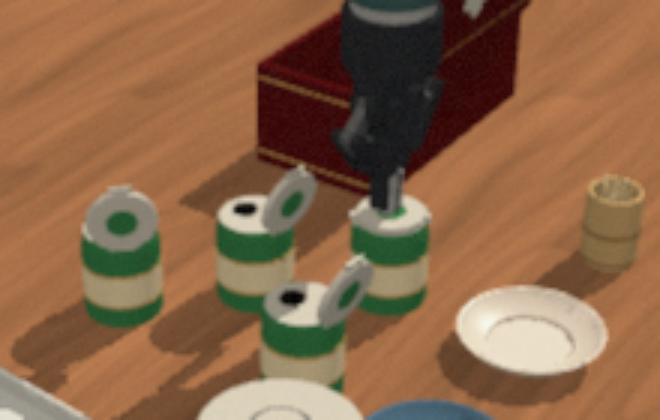

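Cap 1 is shut (contact at reported z≈71.5, tip at about z+9). The other three caps, at crop px (120,220), (290,200) and (347,280), are still open. Next is tub 2.

Request:
send_rows --series '[[0,[0,0,0.6],[0,0,0]],[0,[0,0,0.52],[0,0,0]],[0,[0.52,-0.82,0],[0,0,0]],[0,[0.52,-0.82,0],[0,0,0]],[0,[0.52,-0.82,0],[0,0,0]],[0,[0,0,-0.67],[0,0,0]],[0,[-0.43,0.06,0],[0,0,0]],[0,[-0.43,0.06,0],[0,0,0]]]'

```text
clock: 6.68
eef_pos: [667.1, -73.7, 94.4]
tool_rot: [3.141, -0.001, -3.127]
force: [0.9, 0.3, -0.1]
width: 0.0
gripper_force: 0.0
```

Request:
send_rows --series '[[0,[-0.43,0.06,0],[0,0,0]],[0,[0,0,-0.2],[0,0,0]],[0,[0,0,-0.2],[0,0,0]],[0,[0,0,0],[0,0,0]],[0,[0,0,0],[0,0,0]]]'

```text
clock: 7.3
eef_pos: [643.5, -70.3, 71.5]
tool_rot: [-3.142, 0.001, -3.127]
force: [-1.3, -0.1, 6.5]
width: -0.1
gripper_force: 3.2
```

Request:
send_rows --series '[[0,[0,0,-0.05],[0,0,0]],[0,[0,0,0],[0,0,0]],[0,[0,0,0.6],[0,0,0]],[0,[0,0,0.55],[0,0,0]],[0,[-0.25,0.53,0],[0,0,0]],[0,[-0.25,0.53,0],[0,0,0]],[0,[0,0,-0.67],[0,0,0]],[0,[-0.41,0.09,0],[0,0,0]]]'

```text
clock: 8.3
eef_pos: [587.5, -0.9, 93.7]
tool_rot: [-3.141, -0.003, -3.127]
force: [-0.3, -0.4, 0.6]
width: -0.1
gripper_force: 0.2
```

Request:
send_rows --series '[[0,[-0.41,0.09,0],[0,0,0]],[0,[-0.41,0.09,0],[0,0,0]],[0,[0,0,-0.2],[0,0,0]],[0,[0,0,-0.2],[0,0,0]],[0,[0,0,-0.05],[0,0,0]],[0,[0,0,0],[0,0,0]],[0,[0,0,0],[0,0,0]]]'

```text
clock: 9.18
eef_pos: [540.2, 9.5, 71.2]
tool_rot: [3.142, 0.002, -3.128]
force: [-3.4, 0.3, 15.3]
width: 0.1
gripper_force: 8.0
```

Request:
send_rows --series '[[0,[0,0,0.6],[0,0,0]],[0,[0,0,0.55],[0,0,0]],[0,[-0.1,-0.73,0],[0,0,0]],[0,[-0.1,-0.73,0],[0,0,0]],[0,[-0.1,-0.73,0],[0,0,0]],[0,[0,0,-0.7],[0,0,0]],[0,[-0.31,0.31,0],[0,0,0]],[0,[-0.31,0.31,0],[0,0,0]]]'

```text
clock: 10.18
eef_pos: [483.7, -85.0, 95.8]
tool_rot: [3.142, -0.001, -3.129]
force: [0.8, 0.6, 0.3]
width: -0.3
gripper_force: 0.0
```

Request:
send_rows --series '[[0,[-0.31,0.31,0],[0,0,0]],[0,[0,0,-0.2],[0,0,0]],[0,[0,0,-0.2],[0,0,0]],[0,[0,0,-0.05],[0,0,0]],[0,[0,0,0],[0,0,0]],[0,[0,0,0],[0,0,0]]]'

```text
clock: 10.92
eef_pos: [466.2, -66.7, 71.0]
tool_rot: [-3.141, 0.002, -3.128]
force: [-3.0, 1.5, 18.3]
width: 0.1
gripper_force: 9.2
```

Request:
send_rows --series '[[85,[0,0,0.9],[0,0,0]],[85,[-0.5,-0.5,0.3],[0,0,0]],[85,[-0.5,-0.8,0.2],[0,0,0]],[85,[-0.1,-0.9,0.3],[0,0,0]],[85,[0,0,0],[0,0,0]]]'

```text
clock: 11.55
eef_pos: [399.1, -204.4, 173.1]
tool_rot: [-3.138, 0.003, -3.138]
force: [1.0, -0.1, -0.1]
width: 84.7
gripper_force: 0.0
```

Run:
```python
from loc import *
Ps=[]
for n in ("top","scene"):
    d=get_image(n); save("c"+n,d); Ps.append(pts(d))
tubs(Ps,[(630.8,68.7),(645.5,-69.3),(542.6,9.2),(470,-69)],54)
print(sensors.read_state()["force"])
```

```text
tub [631.   69.1] n 684 rms 1.52 top 80.4 | cap n 0 [0. 0. 0.] yaw -173.8 zmax 0
tub [645.5 -68.8] n 658 rms 1.31 top 80.3 | cap n 0 [0. 0. 0.] yaw 173.9 zmax 0
tub [542.5   9.2] n 555 rms 1.45 top 80.4 | cap n 2 [543.4   9.7  86.5] yaw 28.0 zmax 86.8
tub [469.9 -68.5] n 589 rms 1.47 top 80.5 | cap n 0 [0. 0. 0.] yaw 171.7 zmax 0
[ 0.39312181  0.41682158 -0.2519413 ]
```

View pics/ctop.png

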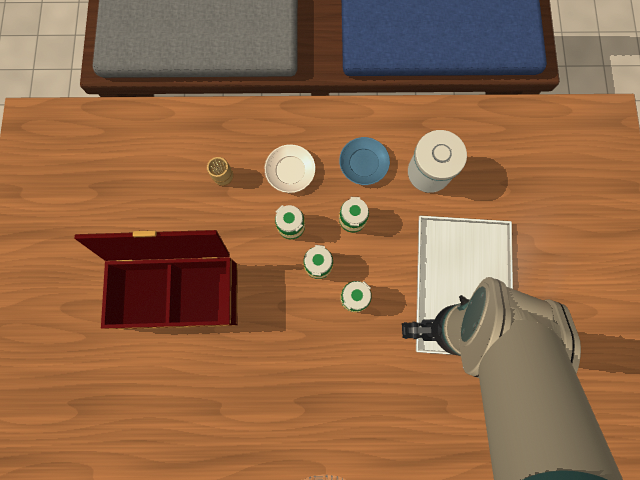

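All four caps are shut (flat tops at 80.4 mm), with tubs at px (289,217), (354,211), (318,260) and (357,295), unmoved. Now I'll grasp tub 4.

Request:
send_rows --series '[[85,[0.4,0.76,0],[0,0,0]],[85,[0.4,0.76,0],[0,0,0]],[85,[0.4,0.76,0],[0,0,0]],[85,[0,0,-0.8],[0,0,0]],[85,[0,0,0],[0,0,0]]]'

```text
clock: 12.28
eef_pos: [467.9, -59.0, 121.4]
tool_rot: [3.14, -0.008, -3.123]
force: [-0.0, 0.5, -0.2]
width: 84.8
gripper_force: 0.0
```

Run:
```python
from h import *
d=get_image("scene"); save("g",d); cv2.imwrite("pics/g.png",cv2.resize(d["img"][140:300,180:400,::-1],None,fx=3,fy=3))
s=sensors.read_state(); print(s["eef_pos"],s["force"])
```

```text
[469.12900751 -60.09054347 123.08146052] [ 0.16999619 -0.2965119   0.1988224 ]
```

View pics/g.png

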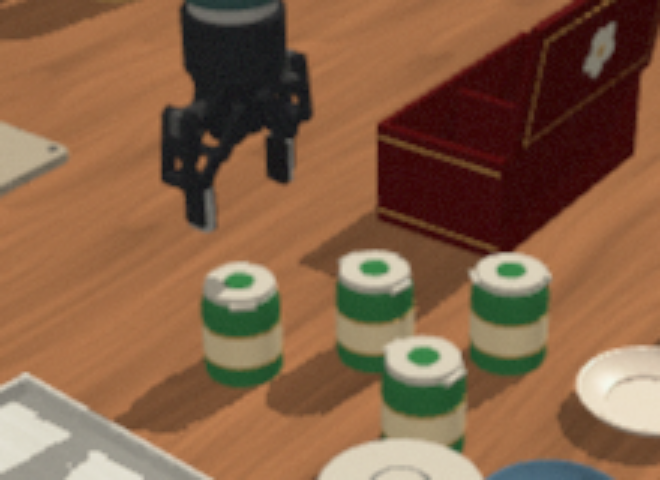

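Run:
```python
from h import *
d=get_image("scene"); X=pts(d)
for v in range(202,220,2): print(v,X[v,244:252:2].round(0).tolist())
for v in range(186,204,3): print(v,X[v,268:278:3].round(0).tolist())
```

```text
202 [[483.0, -126.0, 192.0], [478.0, -115.0, 185.0], [480.0, -110.0, 184.0], [479.0, -103.0, 180.0]]
204 [[467.0, -110.0, 174.0], [477.0, -114.0, 180.0], [478.0, -109.0, 178.0], [481.0, -106.0, 178.0]]
206 [[474.0, -117.0, 175.0], [475.0, -113.0, 174.0], [479.0, -111.0, 174.0], [481.0, -106.0, 173.0]]
208 [[467.0, -111.0, 165.0], [477.0, -115.0, 170.0], [479.0, -110.0, 169.0], [480.0, -106.0, 167.0]]
210 [[469.0, -114.0, 162.0], [473.0, -111.0, 162.0], [475.0, -107.0, 161.0], [482.0, -108.0, 163.0]]
212 [[470.0, -114.0, 157.0], [474.0, -113.0, 158.0], [476.0, -108.0, 157.0], [481.0, -108.0, 158.0]]
214 [[462.0, -107.0, 146.0], [475.0, -114.0, 154.0], [476.0, -109.0, 152.0], [478.0, -105.0, 151.0]]
216 [[293.0, 67.0, 3.0], [297.0, 70.0, 2.0], [473.0, -106.0, 144.0], [479.0, -107.0, 147.0]]
218 [[294.0, 65.0, -2.0], [303.0, 63.0, 2.0], [309.0, 65.0, 3.0], [314.0, 68.0, 3.0]]
186 [[227.0, 246.0, 0.0], [465.0, -15.0, 179.0], [477.0, -19.0, 184.0], [479.0, -10.0, 181.0]]
189 [[240.0, 232.0, -0.0], [466.0, -17.0, 172.0], [474.0, -16.0, 174.0], [478.0, -10.0, 173.0]]
192 [[254.0, 215.0, 1.0], [465.0, -16.0, 164.0], [477.0, -19.0, 169.0], [480.0, -13.0, 167.0]]
195 [[262.0, 204.0, -1.0], [466.0, -18.0, 157.0], [473.0, -16.0, 159.0], [479.0, -11.0, 158.0]]
198 [[279.0, 185.0, 2.0], [466.0, -17.0, 149.0], [475.0, -17.0, 152.0], [480.0, -13.0, 151.0]]
201 [[286.0, 177.0, -2.0], [293.0, 181.0, -1.0], [301.0, 185.0, -0.0], [308.0, 190.0, -1.0]]
```

Request:
send_rows --series '[[85,[0.01,-0.14,-0.6],[0,0,0]],[85,[0,0,-0.6],[0,0,0]],[85,[0,0,-0.55],[0,0,0]],[85,[0,0,0],[0,0,0]],[40,[0,0,0],[0,0,0]],[40,[0,0,0],[0,0,0]],[40,[0,0,0],[0,0,0]],[40,[0,0,0],[0,0,0]]]'

```text
clock: 13.38
eef_pos: [472.7, -69.9, 21.7]
tool_rot: [-3.141, 0.004, -3.128]
force: [-1.2, -0.6, 6.4]
width: 60.4
gripper_force: 64.1
```

Request:
send_rows --series '[[40,[0,0,0.3],[0,0,0]],[40,[0,0,0.3],[0,0,0]],[40,[0,0,0],[0,0,0]],[40,[0,0,0],[0,0,0]],[40,[0,0,0],[0,0,0]]]'

```text
clock: 14.0
eef_pos: [470.9, -69.5, 55.0]
tool_rot: [3.141, -0.001, -3.127]
force: [0.7, -0.1, -1.4]
width: 60.1
gripper_force: 65.9
```

```bash
cat > wt.py <<'E'
from h import *
F=[]
for i in range(8):
    get_image("wrist"); s=sensors.read_state(); F.append(np.r_[s["force"],s["tau"][[1,3]]])
print(np.mean(F,0).round(2),np.std(F,0).round(2),s["eef_pos"].round(1),s["width"].round(1))
E
python3 wt.py
```

```text
Traceback (most recent call last):
  File "wt.py", line 5, in <module>
    print(np.mean(F,0).round(2),np.std(F,0).round(2),s["eef_pos"].round(1),s["width"].round(1))
                                                                           ^^^^^^^^^^^^^^^^
AttributeError: 'float' object has no attribute 'round'
```

```bash
sed -i 's/s\["width"\].round(1)/s["width"]/' wt.py; python3 wt.py
```

```text
[  0.29   0.11  -2.34 -47.95  -8.02] [0.6  0.55 0.36 0.01 0.  ] [471.3 -69.5  55.4] 60.35009184132449
```

Averaged force is -2.3 N, so tub 4 is full and goes in the box, far compartment (476,368).

Request:
send_rows --series '[[40,[0,0,0.9],[0,0,0]],[40,[0,0,0.85],[0,0,0]],[40,[0.01,0.9,0],[0,0,0]],[40,[0.01,0.9,0],[0,0,0]],[40,[0.01,0.9,0],[0,0,0]],[40,[0.01,0.9,0],[0,0,0]],[40,[0.01,0.9,0],[0,0,0]],[40,[0.01,0.9,0],[0,0,0]]]'

```text
clock: 15.8
eef_pos: [474.6, 256.0, 160.4]
tool_rot: [-3.141, -0.0, -3.127]
force: [2.1, 0.5, -2.5]
width: 60.3
gripper_force: 66.9
```

Request:
send_rows --series '[[40,[0.02,0.9,0],[0,0,0]],[40,[0.02,0.9,0],[0,0,0]],[40,[0,0,0],[0,0,0]],[40,[0,0,0],[0,0,0]]]'

```text
clock: 16.3
eef_pos: [476.8, 361.6, 159.9]
tool_rot: [-3.14, -0.001, -3.127]
force: [0.4, -0.3, -2.0]
width: 60.7
gripper_force: 66.9
```

Request:
send_rows --series '[[40,[0,0.1,0],[0,0,0]],[40,[0,0,-0.5],[0,0,0]],[40,[0,0,-0.5],[0,0,0]],[40,[0,0,-0.5],[0,0,0]],[40,[0,0,-0.4],[0,0,0]],[40,[0,0,-0.1],[0,0,0]],[40,[0,0,-0.1],[0,0,0]],[40,[0,0,0],[0,0,0]]]'

```text
clock: 17.3
eef_pos: [478.1, 367.7, 37.4]
tool_rot: [3.141, 0.001, -3.128]
force: [-3.6, -6.8, 12.8]
width: 60.2
gripper_force: 69.9
```

Run:
```python
from h import *
a=get_image("scene"); b=get_image("wrist")
A=cv2.resize(a["img"][60:220,250:410],(400,400)); B=cv2.resize(b["img"],(400,300))
C=np.zeros((400,800,3),np.uint8); C[:,:400]=A; C[:300,400:]=B
cv2.imwrite("pics/p1.png",C[:,:,::-1]); s=sensors.read_state(); print(s["eef_pos"],s["force"],s["torque"])
```

```text
[478.16198581 367.64996913  37.41459358] [-4.95646091 -5.67439637 11.70688194] [-0.10752445  0.7635709   0.25852032]
```

View pics/p1.png

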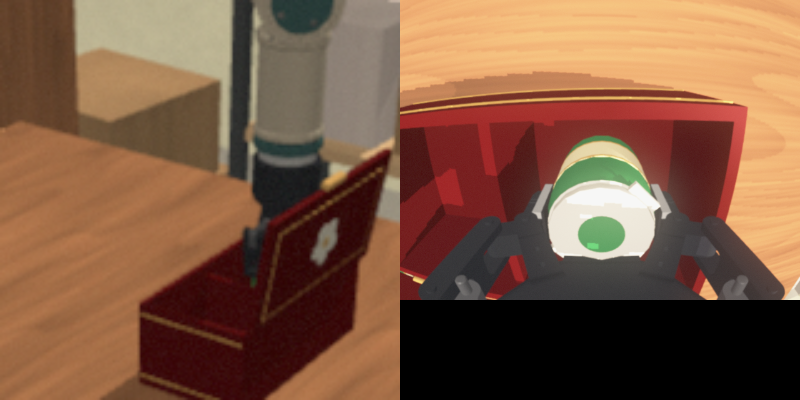

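Request:
send_rows --series '[[40,[0,0,0.2],[0,0,0]],[40,[0,-0.08,0],[0,0,0]],[40,[0,0,0],[0,0,0]],[40,[0,0,-0.1],[0,0,0]],[40,[0,0,-0.1],[0,0,0]],[40,[0,0,0],[0,0,0]],[40,[0,0,0],[0,0,0]]]'

```text
clock: 18.27
eef_pos: [477.2, 363.7, 34.1]
tool_rot: [-3.141, -0.0, -3.127]
force: [0.7, -0.1, -2.3]
width: 60.5
gripper_force: 66.9
```

Request:
send_rows --series '[[40,[0,0,-0.05],[0,0,0]],[40,[0,0,-0.05],[0,0,0]],[40,[0,0,0],[0,0,0]],[40,[0,0,0],[0,0,0]]]'

```text
clock: 18.77
eef_pos: [477.4, 363.8, 28.9]
tool_rot: [3.141, 0.0, -3.127]
force: [-0.9, -0.3, 4.6]
width: 60.5
gripper_force: 69.4
```

Request:
send_rows --series '[[66,[0,0,0],[0,0,0]],[66,[0,0,0],[0,0,0]],[66,[0,0,0.2],[0,0,0]],[66,[0,0,0.4],[0,0,0]],[66,[0,0,0.8],[0,0,0]],[66,[0,0,0.9],[0,0,0]],[66,[0,0,0],[0,0,0]]]'

```text
clock: 19.65
eef_pos: [480.0, 366.4, 171.4]
tool_rot: [3.135, 0.008, -3.127]
force: [-0.2, -0.1, -1.0]
width: 65.8
gripper_force: 0.0
```

Request:
send_rows --series '[[85,[0,-0.9,0.1],[0,0,0]],[85,[0,-0.9,0],[0,0,0]],[85,[0,-0.9,0],[0,0,0]],[85,[0,-0.9,0],[0,0,0]],[85,[0,-0.9,0],[0,0,0]],[85,[0,-0.9,0],[0,0,0]],[85,[0,-0.5,0],[0,0,0]],[85,[0,0,0],[0,0,0]]]'

```text
clock: 20.65
eef_pos: [476.9, 7.0, 172.0]
tool_rot: [-3.141, -0.001, -3.132]
force: [0.1, -0.1, 0.0]
width: 85.0
gripper_force: 0.0
```

```bash
python3 wt.py
python3 - <<'E'
from loc import *
Ps=[];
for n in ("top","scene"):
    d=get_image(n); save("e"+n,d); Ps.append(pts(d))
tubs(Ps,[(630.8,68.7),(645.5,-69.3),(542.6,9.2)],54)
P=Ps[0].reshape(-1,3); Q=P[(P[:,2]>80)&(P[:,2]<93)&(P[:,0]>425)&(P[:,0]<530)&(P[:,1]>318)&(P[:,1]<418)]
print("boxtub",len(Q),np.median(Q,0).round(1))
E
```

```text
[  0.22   0.17  -0.07 -41.81 -13.75] [0.19 0.56 0.75 0.06 0.06] [477.3  10.7 172.3] 85.14715990889276
tub [631.6  69.6] n 517 rms 1.57 top 80.3 | cap n 0 [0. 0. 0.] yaw -173.7 zmax 0
tub [645.4 -68.7] n 567 rms 1.34 top 80.5 | cap n 0 [0. 0. 0.] yaw 173.9 zmax 0
tub [543.2   9.4] n 450 rms 1.54 top 81.0 | cap n 0 [0. 0. 0.] yaw -179.0 zmax 0
boxtub 681 [473.6 360.3  86.7]
```

Request:
send_rows --series '[[85,[0.55,-0.02,0],[0,0,0]],[85,[0.54,0,0],[0,0,0]],[85,[0,0,-0.8],[0,0,0]],[85,[0,0,-0.8],[0,0,0]],[85,[0,0,-0.83],[0,0,0]],[85,[0,0,0],[0,0,0]]]'

```text
clock: 21.9
eef_pos: [539.4, 8.6, 23.5]
tool_rot: [-3.141, -0.008, -3.126]
force: [-0.3, 0.2, 0.0]
width: 85.2
gripper_force: 0.0
```

Request:
send_rows --series '[[40,[0,0,0],[0,0,0]],[40,[0,0,0],[0,0,0]],[40,[0,0,0],[0,0,0]],[40,[0,0,0],[0,0,0]]]'

```text
clock: 22.4
eef_pos: [544.6, 8.6, 29.2]
tool_rot: [3.141, 0.005, -3.127]
force: [-0.3, 0.4, 9.7]
width: 59.9
gripper_force: 66.0
```

Request:
send_rows --series '[[40,[0,0,0.3],[0,0,0]],[40,[0,0,0.3],[0,0,0]],[40,[0,0,0],[0,0,0]],[40,[0,0,0],[0,0,0]],[40,[0,0,0],[0,0,0]]]'

```text
clock: 23.02
eef_pos: [542.2, 8.5, 62.1]
tool_rot: [-3.142, -0.001, -3.127]
force: [-0.1, 0.3, -2.9]
width: 60.2
gripper_force: 65.7
```

```bash
python3 wt.py
```

```text
[  0.07  -0.08  -2.07 -53.1  -11.08] [0.53 0.2  0.33 0.11 0.01] [542.6   8.5  62.4] 59.95206416640984
```

Tub 3 is full as well, so it goes in the near compartment.

Request:
send_rows --series '[[40,[-0.1,0,0.9],[0,0,0]],[40,[-0.3,0.2,0.86],[0,0,0]],[40,[-0.34,0.75,0],[0,0,0]],[40,[-0.34,0.75,0],[0,0,0]],[40,[0,0.75,0],[0,0,0]],[40,[0,0.75,0],[0,0,0]],[40,[0,0.71,0],[0,0,0]],[40,[0,0,0],[0,0,0]]]'

```text
clock: 24.42
eef_pos: [477.0, 248.1, 168.2]
tool_rot: [3.139, 0.0, -3.12]
force: [0.6, -0.6, -1.9]
width: 59.8
gripper_force: 66.8
```

Request:
send_rows --series '[[40,[0,0,0],[0,0,0]],[40,[0,0,-0.5],[0,0,0]],[40,[0,0,-0.5],[0,0,0]],[40,[0,0,-0.5],[0,0,0]],[40,[0,0,0],[0,0,0]]]'

```text
clock: 25.05
eef_pos: [476.5, 240.5, 76.6]
tool_rot: [-3.138, -0.004, -3.129]
force: [-0.8, 0.3, -2.0]
width: 59.8
gripper_force: 66.7
```

Request:
send_rows --series '[[40,[0,0.05,-0.2],[0,0,0]],[40,[0,0,-0.25],[0,0,0]],[40,[0,0,-0.1],[0,0,0]],[40,[0,0,-0.06],[0,0,0]],[40,[0,0,-0.05],[0,0,0]],[40,[0,0,0],[0,0,0]],[40,[0,0,0],[0,0,0]]]'

```text
clock: 25.92
eef_pos: [478.0, 246.0, 40.1]
tool_rot: [3.142, 0.001, -3.127]
force: [-2.4, -0.4, 10.1]
width: 59.8
gripper_force: 70.8
```

Request:
send_rows --series '[[40,[0,0,0.2],[0,0,0]],[40,[0,-0.07,0],[0,0,0]],[40,[0,0,0],[0,0,0]],[40,[0,0,-0.1],[0,0,0]],[40,[0,0,-0.1],[0,0,0]],[40,[0,0,0],[0,0,0]],[40,[0,0,0],[0,0,0]]]'

```text
clock: 26.8
eef_pos: [478.2, 241.7, 41.9]
tool_rot: [-3.141, 0.001, -3.128]
force: [-6.0, -0.9, 37.2]
width: 59.4
gripper_force: 80.9
```

Request:
send_rows --series '[[40,[0,0,0.3],[0,0,0]],[40,[0,0.12,0.1],[0,0,0]],[40,[0,0,0],[0,0,0]],[40,[0,0,0],[0,0,0]]]'

```text
clock: 27.3
eef_pos: [477.3, 248.9, 61.7]
tool_rot: [-3.141, -0.001, -3.127]
force: [-0.5, 0.3, -2.3]
width: 59.5
gripper_force: 66.8
```

Run:
```python
from h import *
a=get_image("scene"); b=get_image("wrist")
A=cv2.resize(a["img"][100:240,270:410],(400,400)); B=cv2.resize(b["img"],(400,300))
C=np.zeros((400,800,3),np.uint8); C[:,:400]=A; C[:300,400:]=B
cv2.imwrite("pics/p2.png",C[:,:,::-1]); s=sensors.read_state(); print(s["eef_pos"],s["force"],s["torque"])
```

```text
[477.40836302 248.71096323  61.80190755] [ 0.51184002 -0.23908799 -2.76392432] [ 0.01324252 -0.02334184  0.01043696]
```

View pics/p2.png

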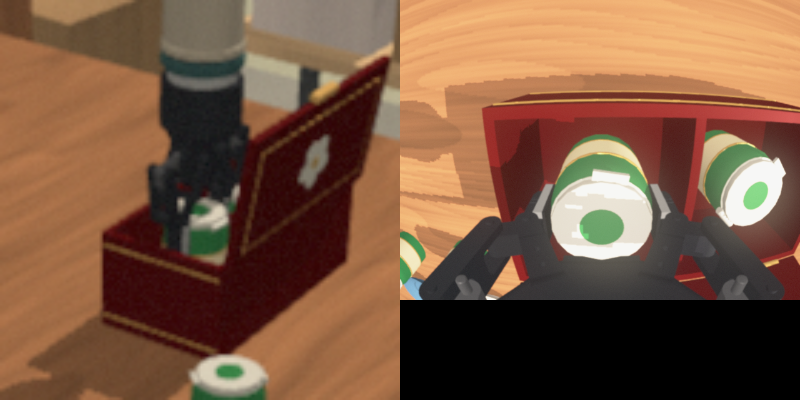

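Request:
send_rows --series '[[40,[0,0.02,-0.2],[0,0,0]],[40,[0,0,-0.1],[0,0,0]],[40,[0,0,-0.06],[0,0,0]],[40,[0,0,0],[0,0,0]],[40,[0,0,0],[0,0,0]]]'

```text
clock: 28.02
eef_pos: [478.0, 250.3, 41.1]
tool_rot: [3.141, 0.0, -3.127]
force: [-0.6, 0.8, -2.1]
width: 59.8
gripper_force: 66.8
```

Request:
send_rows --series '[[40,[0,0,-0.05],[0,0,0]],[40,[0,0,0],[0,0,0]],[40,[0,0,0],[0,0,0]]]'

```text
clock: 28.4
eef_pos: [477.9, 250.3, 38.1]
tool_rot: [3.142, 0.0, -3.127]
force: [-0.6, 0.5, -1.6]
width: 59.8
gripper_force: 66.8
```

Request:
send_rows --series '[[40,[0,0,-0.04],[0,0,0]],[40,[0,0,-0.02],[0,0,0]],[40,[0,0,0],[0,0,0]],[40,[0,0,0],[0,0,0]]]'

```text
clock: 28.9
eef_pos: [478.8, 252.4, 36.2]
tool_rot: [3.139, 0.003, -3.126]
force: [-2.1, 2.5, 11.7]
width: 59.6
gripper_force: 68.6
```

Request:
send_rows --series '[[66,[0,0,0.02],[0,0,0]],[66,[0,0,0],[0,0,0]],[66,[0,0,0.2],[0,0,0]],[66,[0,0,0.4],[0,0,0]],[66,[0,0,0.8],[0,0,0]],[66,[0,0,0.8],[0,0,0]],[66,[0,0,0],[0,0,0]]]'

```text
clock: 29.78
eef_pos: [480.4, 250.6, 171.6]
tool_rot: [3.139, 0.007, -3.128]
force: [-0.1, -0.5, -0.2]
width: 65.8
gripper_force: 0.0
```

Request:
send_rows --series '[[85,[0,-0.9,0.1],[0,0,0]],[85,[0,-0.9,0],[0,0,0]],[85,[0,-0.9,0],[0,0,0]],[85,[0.3,-0.8,0],[0,0,0]],[85,[0.3,0,0],[0,0,0]],[85,[0,0,0],[0,0,0]]]'

```text
clock: 30.52
eef_pos: [514.0, 39.2, 172.9]
tool_rot: [-3.141, -0.001, -3.129]
force: [-0.4, 0.2, 0.1]
width: 85.2
gripper_force: 0.0
```

```bash
cat > chk.py <<'E'
from loc import *
import sys
def run(tag,seeds):
    Ps=[]
    for n in ("top","scene"):
        d=get_image(n); save(tag+n,d); Ps.append(pts(d))
    tubs(Ps,seeds,54)
    P=Ps[0].reshape(-1,3)
    for y in (246,366):
        Q=P[(P[:,2]>80)&(P[:,2]<93)&(P[:,0]>425)&(P[:,0]<530)&(abs(P[:,1]-y)<50)]
        print("boxtub",len(Q),np.median(Q,0).round(1),np.percentile(Q[:,2],[5,95]))
    s=sensors.read_state(); print(s["eef_pos"].round(1),s["force"].round(1))
E
python3 -c "
from chk import *
run('f',[(630.8,68.7),(645.5,-69.3)])"
```

```text
tub [631.8  69.6] n 502 rms 1.53 top 80.8 | cap n 0 [0. 0. 0.] yaw -173.7 zmax 0
tub [645.6 -68.8] n 661 rms 1.29 top 80.3 | cap n 0 [0. 0. 0.] yaw 173.9 zmax 0
boxtub 664 [476.3 251.   86.7] [82.78689724 89.7012306 ]
boxtub 679 [473.6 360.4  86.6] [81.96652418 89.83638565]
[512.4  40.6 172.9] [0.  0.  0.7]
```

Request:
send_rows --series '[[85,[0.66,0.16,0],[0,0,0]],[85,[0.66,0.16,0],[0,0,0]],[85,[0.66,0.16,0],[0,0,0]],[85,[0,0,-0.8],[0,0,0]],[85,[0,0,-0.8],[0,0,0]],[85,[0,0,-0.8],[0,0,0]],[85,[0,0,0],[0,0,0]],[85,[0,0,0],[0,0,0]]]'

```text
clock: 31.62
eef_pos: [633.3, 69.8, 31.1]
tool_rot: [3.141, 0.001, -3.126]
force: [-0.3, -0.4, 0.3]
width: 84.9
gripper_force: 0.0
```

Request:
send_rows --series '[[40,[0,0,0],[0,0,0]],[40,[0,0,0],[0,0,0]],[40,[0,0,0],[0,0,0]],[40,[0,0,0],[0,0,0]],[40,[0,0,0.3],[0,0,0]],[40,[0,0,0.3],[0,0,0]],[40,[0,0,0],[0,0,0]],[40,[0,0,0],[0,0,0]]]'

```text
clock: 32.62
eef_pos: [632.6, 69.0, 65.8]
tool_rot: [3.142, 0.0, -3.127]
force: [-0.0, -0.7, -0.5]
width: 59.6
gripper_force: 65.0
```

```bash
python3 wt.py
```

```text
[  0.12  -0.16  -0.46 -60.02 -14.37] [0.47 0.45 0.44 0.25 0.09] [632.5  69.1  65.2] 59.91405054677229
```

Tub 1 is empty, so it goes to the tray at (560,-311).

Request:
send_rows --series '[[40,[0,0,0.9],[0,0,0]],[40,[-0.17,-0.2,0.8],[0,0,0]],[40,[-0.17,-0.88,0],[0,0,0]],[40,[-0.17,-0.88,0],[0,0,0]],[40,[-0.17,-0.88,0],[0,0,0]],[40,[-0.17,-0.88,0],[0,0,0]],[40,[-0.17,-0.88,0],[0,0,0]],[40,[-0.17,-0.88,0],[0,0,0]]]'

```text
clock: 34.02
eef_pos: [560.8, -261.4, 167.6]
tool_rot: [3.142, 0.0, -3.127]
force: [0.9, 0.2, -0.4]
width: 59.9
gripper_force: 65.3
```

Request:
send_rows --series '[[40,[0,-0.85,0],[0,0,0]],[40,[0,0,0],[0,0,0]],[40,[0,0,-0.8],[0,0,0]],[40,[0,0,-0.6],[0,0,0]],[40,[0,0,-0.4],[0,0,0]],[40,[0,0,-0.1],[0,0,0]],[40,[0,0,0],[0,0,0]],[40,[0,0,0],[0,0,0]]]'

```text
clock: 35.02
eef_pos: [562.3, -310.9, 54.9]
tool_rot: [-3.141, 0.002, -3.127]
force: [0.2, 0.3, -0.1]
width: 59.6
gripper_force: 65.3
```

Request:
send_rows --series '[[40,[0,0,-0.2],[0,0,0]],[40,[0,0,-0.05],[0,0,0]],[40,[0,0,-0.05],[0,0,0]],[40,[0,0,0],[0,0,0]],[40,[0,0,0],[0,0,0]]]'

```text
clock: 35.65
eef_pos: [561.1, -310.7, 35.8]
tool_rot: [3.141, -0.0, -3.127]
force: [-2.6, 1.0, 3.6]
width: 60.0
gripper_force: 65.6
```

Contact. Release, retreat and re-check tub 2.

Request:
send_rows --series '[[66,[0,0,0],[0,0,0]],[66,[0,0,0],[0,0,0]],[70,[0,0,0.2],[0,0,0]],[70,[0,0,0.5],[0,0,0]],[70,[0,0,0.8],[0,0,0]],[85,[-0.5,0.5,0.7],[0,0,0]],[85,[-0.4,0.7,0],[0,0,0]],[85,[0,0,0],[0,0,0]]]'

```text
clock: 36.65
eef_pos: [505.9, -235.0, 169.1]
tool_rot: [3.14, -0.0, -3.123]
force: [-0.2, 0.1, -1.2]
width: 84.6
gripper_force: 0.0
```

```bash
python3 -c "
from chk import *
run('k',[(645.5,-69.3),(561,-311)])"
```

```text
tub [645.5 -68.7] n 660 rms 1.31 top 80.4 | cap n 0 [0. 0. 0.] yaw 173.9 zmax 0
tub [ 557.9 -309.6] n 662 rms 1.07 top 83.6 | cap n 13 [ 558.2 -317.4   86.5] yaw -87.7 zmax 87.8
boxtub 658 [476.3 251.3  86.9] [82.80033081 89.73833994]
boxtub 673 [473.7 360.4  86.7] [82.46681348 89.62137269]
[ 507.9 -238.9  168.6] [-0.5 -0.8 -0.4]
```

Request:
send_rows --series '[[85,[0.57,0.71,0],[0,0,0]],[85,[0.57,0.71,0],[0,0,0]],[85,[0.57,0.71,0],[0,0,0]],[85,[0.57,0.71,0],[0,0,0]],[85,[0,0,-0.7],[0,0,0]],[85,[0,0,0],[0,0,0]],[85,[0,0,0],[0,0,0]]]'

```text
clock: 37.62
eef_pos: [644.6, -70.3, 126.3]
tool_rot: [-3.14, 0.001, -3.129]
force: [0.1, 0.1, 1.0]
width: 85.2
gripper_force: 0.0
```

Request:
send_rows --series '[[85,[0,0,-0.8],[0,0,0]],[85,[0,0,-0.8],[0,0,0]],[85,[0,0,0],[0,0,0]],[85,[0,0,0],[0,0,0]],[40,[0,0,0],[0,0,0]],[40,[0,0,0],[0,0,0]],[40,[0,0,0],[0,0,0]],[40,[0,0,0],[0,0,0]]]'

```text
clock: 38.62
eef_pos: [646.0, -68.7, 32.8]
tool_rot: [-3.141, 0.004, -3.127]
force: [-1.7, 0.4, 8.6]
width: 59.7
gripper_force: 63.9
```

Request:
send_rows --series '[[40,[0,0,0.3],[0,0,0]],[40,[0,0,0.3],[0,0,0]],[40,[0,0,0],[0,0,0]],[40,[0,0,0],[0,0,0]]]'

```text
clock: 39.12
eef_pos: [644.0, -68.3, 65.8]
tool_rot: [3.142, -0.0, -3.127]
force: [0.3, 0.8, -0.4]
width: 59.8
gripper_force: 65.0
```

```bash
python3 wt.py
```

```text
[  0.22   0.28  -0.9  -61.02 -14.78] [0.48 0.48 0.61 0.25 0.09] [643.9 -68.3  65.3] 59.945740554307974
```

Tub 2 is empty too, so it goes to the tray at (440,-311).

Request:
send_rows --series '[[40,[0,0,0.9],[0,0,0]],[40,[0,0,0.8],[0,0,0]],[40,[-0.57,-0.68,0],[0,0,0]],[40,[-0.57,-0.68,0],[0,0,0]],[40,[-0.57,-0.68,0],[0,0,0]],[40,[-0.57,-0.68,0],[0,0,0]],[40,[-0.57,-0.68,0],[0,0,0]],[40,[-0.57,-0.68,0],[0,0,0]]]'

```text
clock: 40.52
eef_pos: [437.8, -314.4, 167.7]
tool_rot: [-3.141, 0.0, -3.127]
force: [0.7, -1.4, -1.4]
width: 60.0
gripper_force: 65.3
```

Request:
send_rows --series '[[40,[0,0,0],[0,0,0]],[40,[0,0,-0.8],[0,0,0]],[40,[0,0,-0.6],[0,0,0]],[40,[0,0,-0.5],[0,0,0]],[40,[0,0,-0.1],[0,0,0]],[40,[0,0,0],[0,0,0]],[40,[0,0,0],[0,0,0]]]'

```text
clock: 41.4
eef_pos: [439.9, -313.5, 48.8]
tool_rot: [-3.14, 0.002, -3.127]
force: [0.2, 0.1, -0.2]
width: 59.9
gripper_force: 65.3
```

Request:
send_rows --series '[[40,[0,0,-0.1],[0,0,0]],[40,[0,0,-0.06],[0,0,0]],[40,[0,0,-0.06],[0,0,0]],[40,[0,0,0],[0,0,0]],[40,[0,0,0],[0,0,0]]]'

```text
clock: 42.02
eef_pos: [438.7, -313.2, 35.7]
tool_rot: [-3.141, 0.0, -3.127]
force: [-4.3, 1.8, 12.5]
width: 60.0
gripper_force: 66.7
```

Request:
send_rows --series '[[66,[0,0,0],[0,0,0]],[66,[0,0,0],[0,0,0]],[70,[0,0,0.2],[0,0,0]],[70,[0,0,0.5],[0,0,0]],[70,[0,0,0.8],[0,0,0]],[0,[0,0,0.9],[0,0,0]],[0,[0,0,0.9],[0,0,0]],[0,[0,0,0],[0,0,0]]]'

```text
clock: 43.02
eef_pos: [441.4, -314.8, 237.4]
tool_rot: [-3.136, 0.008, -3.127]
force: [0.6, 0.5, -0.4]
width: 15.3
gripper_force: 0.0
```

Request:
send_rows --series '[[0,[0.68,0.7,0],[0,0,0]],[0,[0.68,0.7,0],[0,0,0]],[0,[0.68,0.7,0],[0,0,0]],[0,[0.68,0.7,0],[0,0,0]],[0,[0.68,0.7,0],[0,0,0]],[0,[0,0.95,0],[0,0,0]],[0,[0,0.95,0],[0,0,0]],[0,[0,0.95,0],[0,0,0]]]'

```text
clock: 44.02
eef_pos: [642.0, 69.6, 231.4]
tool_rot: [-3.141, -0.002, -3.127]
force: [0.7, -0.1, 0.4]
width: -0.1
gripper_force: 0.0
```

```bash
python3 -c "
from chk import *
run('m',[(558,-310),(439,-313)])"
```

```text
tub [ 557.8 -310.3] n 890 rms 1.11 top 83.3 | cap n 45 [ 559.4 -313.    86.7] yaw -59.6 zmax 87.9
tub [ 438.2 -312.7] n 844 rms 1.32 top 83.3 | cap n 42 [ 434.5 -312.3   86.8] yaw 173.4 zmax 88.3
boxtub 658 [476.5 251.3  86.8] [83.00577175 89.79906944]
boxtub 674 [473.5 360.4  86.8] [81.9127859  89.89561148]
[641.2  78.8 231.5] [ 0.3  0.5 -0.3]
```

Request:
send_rows --series '[[0,[0,0.95,0],[0,0,0]],[0,[0,0.95,0],[0,0,0]],[0,[0,0.95,0],[0,0,0]],[0,[0,0.95,0],[0,0,0]],[0,[0,0,-0.58],[0,0,0]],[0,[-0.4,0,0],[0,0,0]],[0,[0,0,0],[0,0,0]]]'

```text
clock: 45.0
eef_pos: [616.7, 296.1, 196.4]
tool_rot: [-3.141, -0.004, -3.125]
force: [0.2, -0.3, 0.4]
width: -0.1
gripper_force: 0.0
```

Request:
send_rows --series '[[0,[-0.3,0,0],[0,0,0]],[0,[-0.3,0,0],[0,0,0]],[0,[-0.3,0,0],[0,0,0]],[0,[-0.3,0,0],[0,0,0]],[0,[-0.3,0,0],[0,0,0]],[0,[-0.25,0,-0.05],[0,0,0]]]'

```text
clock: 45.75
eef_pos: [516.0, 295.5, 195.4]
tool_rot: [3.141, 0.004, -3.128]
force: [3.1, -0.1, -1.0]
width: -0.0
gripper_force: 1.0
```

Request:
send_rows --series '[[0,[-0.22,0,-0.13],[0,0,0]],[0,[-0.22,0,-0.17],[0,0,0]],[0,[-0.2,0,-0.22],[0,0,0]],[0,[-0.2,0,-0.22],[0,0,0]],[0,[-0.11,0,-0.22],[0,0,0]],[0,[-0.11,0,-0.22],[0,0,0]],[0,[-0.05,0,-0.2],[0,0,0]],[0,[0,0,0],[0,0,0]]]'

```text
clock: 46.75
eef_pos: [447.2, 295.6, 111.1]
tool_rot: [-3.141, -0.001, -3.127]
force: [-0.1, 0.0, -0.2]
width: -0.3
gripper_force: 0.0
```

Request:
send_rows --series '[[0,[0,0,-0.1],[0,0,0]],[0,[0,0,-0.1],[0,0,0]],[0,[0,0,0],[0,0,0]],[0,[0,0,0],[0,0,0]]]'

```text
clock: 47.25
eef_pos: [447.5, 295.9, 99.8]
tool_rot: [3.142, 0.0, -3.127]
force: [-0.1, 0.3, 0.5]
width: 0.0
gripper_force: 0.0
```

Run:
```python
from h import *
a=get_image("scene"); cv2.imwrite("pics/l.png",cv2.resize(a["img"][100:260,260:460,::-1],None,fx=3,fy=3))
print(sensors.read_state()["force"])
```

```text
[-0.38997809 -0.77232636  0.35807234]
```

View pics/l.png

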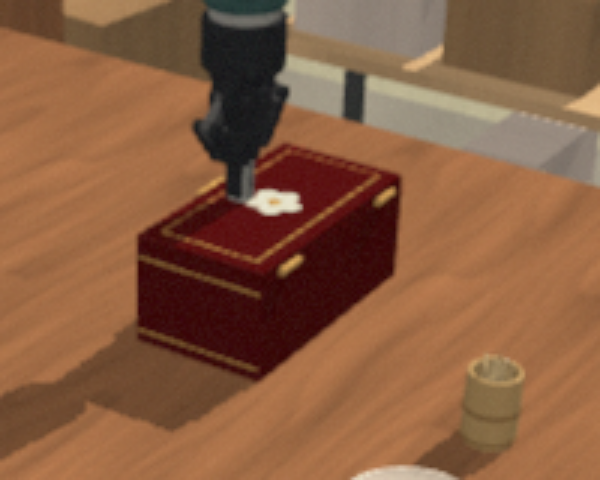

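The lid lies flat on the box with the finger on it at about px (240,195). I'll press to make sure it is fully shut.

Request:
send_rows --series '[[0,[-0.1,0,-0.04],[0,0,0]],[0,[0,0,-0.04],[0,0,0]],[0,[0,0,-0.04],[0,0,0]],[0,[0,0,0],[0,0,0]],[0,[0,0,0],[0,0,0]]]'

```text
clock: 47.92
eef_pos: [444.2, 296.2, 98.2]
tool_rot: [3.139, 0.007, -3.128]
force: [-4.9, -6.8, 44.8]
width: 0.3
gripper_force: 22.4
```

Firm at 98.2, so the lid is shut. Retreat and verify everything.

Request:
send_rows --series '[[0,[0,0,0.4],[0,0,0]],[0,[0,0,0.9],[0,0,0]],[0,[-0.2,-0.4,0.9],[0,0,0]],[0,[-0.5,-0.8,0.2],[0,0,0]],[0,[-0.2,-0.9,0],[0,0,0]],[0,[0,-0.9,0],[0,0,0]],[0,[0,-0.9,0],[0,0,0]],[0,[0,0,0],[0,0,0]]]'

```text
clock: 48.92
eef_pos: [386.4, 58.0, 236.7]
tool_rot: [-3.14, -0.0, -3.135]
force: [-0.2, 1.1, -0.4]
width: -0.2
gripper_force: 0.0
```

Run:
```python
from loc import *
Ps=[]
for n in ("top","scene"):
    d=get_image(n); save("z"+n,d); Ps.append(pts(d))
tubs(Ps,[(558,-310),(439,-313)],54)
P=np.concatenate([p.reshape(-1,3) for p in Ps]);L=P[(P[:,0]>420)&(P[:,0]<530)&(P[:,1]>240)&(P[:,1]<425)&(P[:,2]>90)&(P[:,2]<130)]
A=np.c_[L[:,:2]-[477,307],np.ones(len(L))];k=np.linalg.lstsq(A,L[:,2],rcond=None)[0];print("lid slope",k,len(L))
```

```text
tub [ 557.6 -310.3] n 908 rms 1.17 top 83.1 | cap n 43 [ 563.3 -310.8   86.6] yaw -5.4 zmax 89.4
tub [ 438.2 -312.8] n 862 rms 1.27 top 83.2 | cap n 42 [ 438.6 -315.    86.9] yaw -79.6 zmax 90.0
lid slope [ 1.15194277e-03 -1.78339436e-03  1.07982295e+02] 6426
```

View pics/ztop.png

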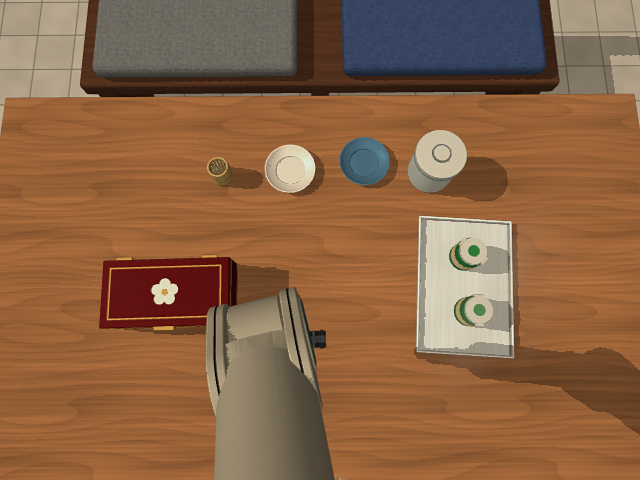

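The box lid is shut (slope about 0.001 rad, height 108 mm) at px (165,292). Both empty tubs stand capped on the tray at (470,253) and (475,310), and the bystander items have not moved.

```bash
python3 -c "
from cell import ctrl
print(ctrl.finish_job())"
```

```text
the job is handed in; nothing more can be done
None
```

The job is handed in, and the hand-in returned no verdict: all four caps are pressed shut, the two full tubs are in the candy box with its lid closed, the two empty ones are on the tray, and nothing else was moved.

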